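Put a plaster cast away in the lidded drying tub

TASK

Put the small pawn-shaped plaster cast that stands on the bench away to dry in the grey tub. First tip the tub's lid up by the upright tab at its end, draw it out from under the two steel clips at the other end, and lay it flat with the tab up on the white board; then stand the cast upright on the plywood plate in the tub's free bay and leave the tub open. Set things down rather than drop them, and do not knock over or shift the dome-shaped cast already in the tub.

Things in the scene. Friction and masses are not known exactly. Their poses are not given: they have to be found in the camera images.
- tub: Grey plastic open tub fixed to the bench, 175 long (its x) x 135 wide (its y) x 75 mm high, walls and floor 5 mm; origin under its centre on the bench, z up. A divider (top 20 mm above the bench) at x = 0 parts it in two bays, each 80 x 125 mm, centred at tub x = -41 and +41 mm. The lid's clips are at its -x end, towards the robot.
- clips (a point): Midway between the two steel clips on the tub's -x end, level with the rim (tub x = -87.5, y = 0, z = 75 mm). Each clip is 26 mm wide, at tub y = -38 and +38 mm, and reaches 10 mm inwards over the lid's end, its underside 9 mm above the rim (5 mm above the lid), its top 87 mm above the bench. They stop the lid from being lifted straight up.
- lid: Loose grey plastic lid (black tab) on the tub's rim: plate 175 (x) x 135 (y) x 4 mm, 120-200 g; origin at the centre of the plate's underside (75 mm above the bench when seated), axes then parallel to the tub's. 12 mm deep ribs under it, just inside the rim at both sides and the +x end, stop it sliding out level (3 mm play). Laid down it rests level on its ribs, origin 12 mm above the surface.
- lid_tab (a point): Grip point in the upright black tab near the lid's +x end: tab 34 long (lid x) x 12 thick (lid y) x 30 mm high above the plate; the point is on the tab's mid-plane at lid x = +62 mm, y = 0, 20 mm above the plate's top face (24 mm above the lid's origin). Pinch it across its 12 mm thickness, along the lid's y.
- lid_rear (a point): Middle of the lid's -x edge (the edge under the clips): lid x = -87.5 mm, y = 0, on the plate's underside. The lid pivots about this edge, up to about 0.4 rad (tab end up); tipped by 0.2 to 0.3 rad it can be drawn 15 mm or more towards tub +x, out of the clips, and lifted away.
- cast: Loose plaster cast shaped like a chess pawn, 80-130 g, 58 mm high, standing on the bench on a flat round foot of 50 mm diameter (12 mm high), with a 26 mm neck at 20 to 26 mm and a 34 mm diameter cylindrical head from 34 to 50 mm above its foot; origin at the centre of the foot's underside, z up its axis.
- plate: Plywood drying plate, fixed, 70 (x) x 110 (y) x 4 mm, flat on the floor of the tub's free bay, axes parallel to the tub's; origin at the centre of its underside, 5 mm above the bench, so its top is 9 mm above the bench. It may be in either bay; hidden while the lid is on.
- neighbour: Another plaster cast, dome-shaped, 48 mm diameter, 48 mm high, loose, about 110 g, standing in the tub's other bay; origin at the centre of its underside, z up. Hidden while the lid is on.
- board: White plastic board fixed flat on the bench, 260 (x) x 200 (y) x 12 mm; origin at the centre of its underside on the bench, its top 12 mm above the bench. Clear, nothing on it.

How it is judged:
By the outcome, as a careful person would: the job done as asked, in the order asked, and still so for the second after the job is handed in, with the robot touching nothing.
It also fails if it takes over 61 s, if anything falls off the work surface, if the arm or the gripper's body presses on something with over 40 N, if the wrist force passes 120 N, or if a joint passes its speed limit or range.

ROBOT

A 6-joint arm with a two-finger parallel gripper is mounted at the origin on the work surface. World frame = base frame: x ahead of the robot, y to its left, z up, the work surface at z = 0. Lengths are in m, angles in rad, forces in N, time in s.
With the tool pointing down it reaches from about 0.4 to 0.825 m from the base axis. Payload 7 kg.
Tool frame: the origin (TCP) lies where the fingers leave the gripper's body, on its centre line; the fingertips stand 73 mm ahead of it and the grasp point (between the pads) lies 54 mm ahead of it; z points along the fingers, y is the line along which they close (so a half turn about z gives the same grasp; the last joint's range is limited). The gripper opens to 85 mm and grips with 20 to 120 N. Pads are 22 mm wide; open, the fingers measure 114 mm over their backs; the gripper's body (76 mm by 85 mm) begins 54 mm behind the grasp point. The pads swing forward as they close: fully open they stand 13 mm farther back than shut.
Start: joints at [0.288, 0.359, 0.012, 0, -1.224, -0.288], TCP at [0.675, -0, 0.304] pointing down, gripper open.
Joint ranges: [-3.07, 3.07], [-1.43, 2.12], [-1.02, 1.25], [-3.03, 1.67], [-3.05, -0], [-3.03, 3.03]. Speed limits (rad/s): [2.39, 2.39, 3.01, 3.14, 3.14, 3.14].

INTERFACE

Orientations are given as a rotation vector (axis times angle).
In Python, from workcell import env gives the robot as it stands.
- The arm moves only by the tool send_rows, never from a script. Its argument "rows" is one flat list of numbers, 7 for each row, row after row: the turn, a rotation vector about the tool's x, y, z as a fraction of full scale, then the shift along the tool's x, y, z as a fraction of full scale, then the finger opening in mm, from 0 to 85.4. A call has 1 to 12 rows; each row is the pose to reach, as a shift and turn from the pose commanded when the call began, along the tool's axes at that moment; what a row does not reach only later rows make up. Full scale, the value 1, is 30 cm for a shift and pi/2 rad for a turn. A row lasts 1/8 s, in which the tool goes at most 62.5 mm and 10.7 degrees, less where a joint would pass 70% of its speed; a pose out of reach is approached as far as the arm can. A call with a number of a shift or a turn outside -1 to 1 is refused whole. A call with a gripper value outside its range is refused whole. The fingers move at their own pace and stop on an object; "newtons" is the grip in N (left out, the last holds). Time passes only in rows, so rows that repeat a pose let the fingers close. It gives the time, the measured TCP pose, the force, the opening and the grip force at its end, in the units of the state.
- env.sense(): the state, without advancing time (a new reading comes with each control period).
- env.read_camera(name): name is "scene" or "side" or "wrist"; returns (picture, depth): 384x512x3 uint8, blue, green, red; 384x512 float32, m along the optical axis (not along the pixel's ray), 0 where there is no reading.
- env.camera_params(name): a dict with "fx", "fy", "cx", "cy" (pixels), "xyz" and "attitude" of the camera in the world; the wrist camera has in their place "hand_eye" (4x4, takes a point from camera to tool coordinates, whose origin is the TCP and whose axes are the flange's). Camera axes: x right, y down, z forward; pixel columns grow to the right and rows downward; lengths in m; the calibration is good to about 2 mm. A picture is of the moment at which its call begins: read the wrist's pose just before it. camera_params takes no time and is no camera call.
- env.hand_in(): hands the job in; it is judged then, once.
The state is a dict: "clock": time; "joint_pos": joint angles; "dq": joint speeds; "joint_efforts": joint torques, N m; "tcp_pos": TCP position; "orientation": TCP orientation; "force": force on the tool from outside, world axes, zero at the start; "torque": the same for the moment, N m; "opening": finger opening in m; "grasp_force": force on a finger pad.
Only numpy, scipy, OpenCV 4.12 (cv2) and the standard library are available. Lean on these libraries where they do the work, as an engineer would, in place of code of your own. Each camera call takes 0.05 s, during which the arm holds its last target. There are 200 camera calls.

## Working session

There is one attempt and no reset: what is moved stays moved. The work goes in short steps, Python scripts to look and compute and a tool call to move; the robot and the scene stay as the last step left them, time stands still between calls to the robot, and variables do not carry over. Pictures are saved under pics/ and viewed, at most 10 in all, crops included, and the job is handed in when it is done.

Besides the shell and the picture viewer there is one more tool, called as name(argument=value, ...) on one line, values as JSON. send_rows: Moves the arm, as the interface text tells. Shift numbers are shares of 30 cm and turn numbers shares of pi/2 rad, none past 1 either way. Its arguments: {"type":"object","properties":{"rows":{"type":"array"},"newtons":{"type":"number"}},"required":["rows"]}

```bash
ls; mkdir -p pics
cat > h.py <<'E'
import numpy as np, cv2
from scipy.spatial.transform import Rotation as R
from workcell import env
def cam(name):
    s=env.sense(); p=env.camera_params(name); im,d=env.read_camera(name)
    if name=="wrist":
        T=np.eye(4);T[:3,:3]=R.from_rotvec(s["orientation"]).as_matrix();T[:3,3]=s["tcp_pos"]
        T=T@np.array(p["hand_eye"])
    else:
        a=np.array(p["attitude"]);T=np.eye(4);T[:3,:3]=a if a.shape==(3,3) else R.from_rotvec(a).as_matrix();T[:3,3]=p["xyz"]
    v,u=np.mgrid[:384,:512]
    P=np.stack([(u-p["cx"])/p["fx"]*d,(v-p["cy"])/p["fy"]*d,d],-1)@T[:3,:3].T+T[:3,3]
    P[d==0]=np.nan
    return im,d,P
E
python3 - <<'E'
from h import *
print(env.sense())
for n in ("scene","side","wrist"):
    print(env.camera_params(n))
    im,d,P=cam(n); np.savez(f"pics/{n}0.npz",im=im,P=P); 
    cv2.imwrite(f"pics/{n}0.png",im)
a=[cv2.imread(f"pics/{n}0.png") for n in("scene","side")]
cv2.imwrite("pics/both0.png",cv2.resize(np.vstack(a),(444*1,666))[:600] if 0 else np.hstack([cv2.resize(x,(400,300)) for x in a]))
E
```

```text
pics
{'clock': 0.0, 'joint_pos': array([ 2.88097215e-01,  3.59360081e-01,  1.10505543e-02, -3.58403191e-04,
       -1.22410567e+00, -2.88089145e-01]), 'dq': array([-0.00134046, -0.00182048,  0.00061785,  0.00262614,  0.00153286,
        0.00183558]), 'joint_efforts': array([ 2.55543900e-04, -5.83324420e+01,  2.93422562e+01,  6.93659976e+00,
       -6.00149287e-03, -1.14765509e-06]), 'tcp_pos': array([ 6.74628072e-01, -1.84078679e-05,  3.02975820e-01]), 'orientation': array([ 2.22042221e+00, -2.22067532e+00, -1.67765513e-03]), 'force': array([ 0.25392042,  0.26895791, -0.02656884]), 'torque': array([-0.02366808, -0.0143698 ,  0.01169844]), 'grasp_force': 0.0, 'opening': 0.08547752277239469}
{'fx': 459.27538484037274, 'fy': 459.27538484037274, 'cx': 255.23700534179412, 'cy': 185.7115375537728, 'xyz': array([ 0.79526974, -0.54666679,  0.81563321]), 'attitude': array([-2.38956925, -0.59488888,  0.22133055])}
{'fx': 441.63389816363764, 'fy': 441.63389816363764, 'cx': 254.05491636362527, 'cy': 190.1354134985856, 'xyz': array([ 0.08579845, -0.53673642,  0.68287234]), 'attitude': array([-2.19667297,  0.76437209, -0.3586971 ])}
{'fx': 275.2527900522159, 'fy': 275.2527900522159, 'cx': 261.1460386020005, 'cy': 190.50192621240993, 'hand_eye': array([[ 7.17915565e-04, -9.48076880e-01, -3.18040428e-01,
         8.19012948e-02],
       [ 9.99999704e-01,  5.92475906e-04,  4.91140843e-04,
         1.99923904e-04],
       [-2.77207987e-04, -3.18040686e-01,  9.48077025e-01,
        -7.09078417e-02],
       [ 0.00000000e+00,  0.00000000e+00,  0.00000000e+00,
         1.00000000e+00]])}
```

View pics/scene0.png

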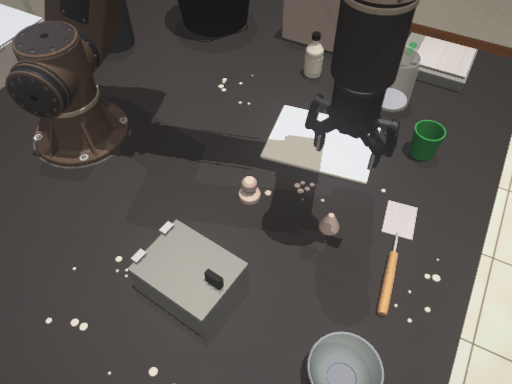

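View pics/wrist0.png

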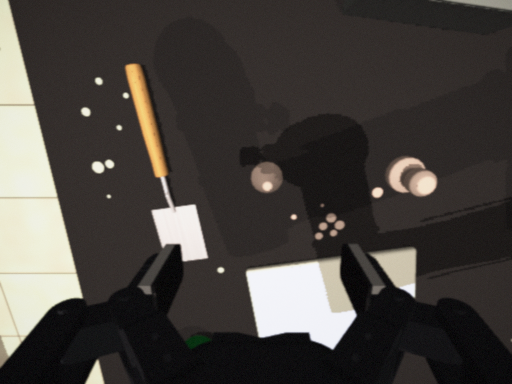

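The scene view shows the tub at about (190,275) with its tab at (214,279) and the clips at (166,228) and (138,256). The cast is at (249,189), a conical decoy at (330,221), and the board around (322,142). The wrist view shows the pawn at (412,178).

Run:
```python
from h import *
for n in ("scene","side"):
    f=np.load(f"pics/{n}0.npz"); P=f["P"]; im=f["im"].astype(int)
    x,y,z=P[...,0],P[...,1],P[...,2]
    print(n,"bench",np.nanmedian(z[(abs(z)<.02)&(x>.3)&(x<.9)&(abs(y)<.4)]))
    def box(m,t):
        m=cv2.morphologyEx(m.astype(np.uint8),cv2.MORPH_OPEN,np.ones((3,3)))
        k,l,s,c=cv2.connectedComponentsWithStats(m)
        if k<2: print(t,"none");return
        i=1+np.argmax(s[1:,4]); m=l==i
        q=P[m]; r=cv2.minAreaRect((q[:,:2]*1000).astype(np.float32)); print(t,len(q),np.round(r[0],1),np.round(r[1],1),round(r[2],2),"z",np.nanmedian(q[:,2]).round(4),"px",c[i].round())
    reg=(x>.3)&(x<.8)&(y<0)&(y>-.45)
    box(reg&(z>.070)&(z<.084),"lid")
    box(reg&(z>.0965)&(z<.115),"tab")
    box((z>.006)&(z<.018)&(im.min(-1)>90)&(x>.3)&(x<1)&(y>-.1)&(y<.4),"board")
    if n=="scene":
        for (u,v) in [(249,189),(330,221)]:
            m=np.zeros(z.shape,bool); m[v-25:v+25,u-25:u+25]=1
            for lo,hi in((.008,.016),(.03,.054),(.054,.075)):
                q=P[m&(z>lo)&(z<hi)]; print((u,v),lo,len(q), q.min(0).round(4) if len(q) else'',q.max(0).round(4)if len(q) else '')
    print("tabpx",)
a=cv2.imread("pics/scene0.png");b=cv2.imread("pics/side0.png")
c=cv2.resize(a[165:240,225:350],None,fx=4,fy=4,interpolation=cv2.INTER_CUBIC)
cv2.imwrite("pics/c1.png",np.vstack([c,cv2.resize(b,(500,300))[:300]]))
```

```text
scene bench -0.0007055701540527592
lid 6155 [ 483.2 -233.3] [136.8 178.6] 83.01 z 0.0782 px [188. 269.]
tab 164 [ 546.4 -241.3] [12.7 33.7] 84.02 z 0.1075 px [213. 276.]
board 4401 [554.4 248.7] [259.4 206.3] 8.99 z 0.0108 px [316. 147.]
(249, 189) 0.008 142 [ 0.4527 -0.0088  0.008 ] [0.5006 0.0379 0.0158]
(249, 189) 0.03 122 [ 0.4599 -0.001   0.0301] [0.4929 0.0301 0.054 ]
(249, 189) 0.054 91 [4.633e-01 4.000e-04 5.420e-02] [0.4896 0.0275 0.0601]
(330, 221) 0.008 76 [6.474e-01 5.000e-04 8.300e-03] [0.6868 0.0322 0.0158]
(330, 221) 0.03 85 [0.6556 0.0092 0.0301] [0.6776 0.0269 0.0461]
(330, 221) 0.054 0  
tabpx
side bench 0.002783358829237359
lid 6185 [ 485.  -234.5] [137.  182.1] 83.12 z 0.0814 px [321. 269.]
tab 188 [ 547.1 -242.2] [13.1 34.1] 82.31 z 0.1101 px [351. 240.]
board 5000 [557.5 249.4] [261.6 210.2] 8.45 z 0.0143 px [202. 153.]
tabpx
```

View pics/c1.png

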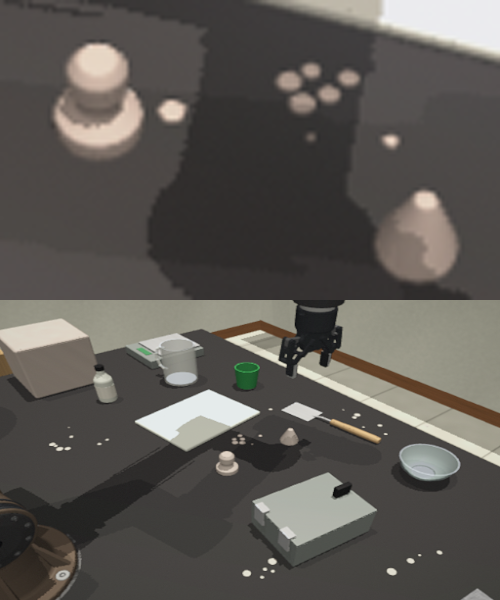

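The crop confirms that the pawn is at scene (249,189) and that the object at (330,221) is a cone, so I leave it alone. Measured positions:
- **Tub:** yaw -7°, centre (0.484, -0.234), tab (0.5467, -0.2417)
- **Pawn:** (0.4765, 0.0145)
- **Board:** (0.556, 0.249), yaw about 9°

Next I move above the tab.

send_rows(rows=[0, 0, -0.922, 0.806, 0.427, 0.277, 50, 0, 0, -0.922, 0.806, 0.427, 0.277, 50, 0, 0, -0.922, 0.806, 0.427, 0.277, 50, 0, 0, -0.922, 0.806, 0.427, 0.277, 50, 0, 0, -0.922, 0.806, 0.427, 0.277, 50, 0, 0, -0.922, 0.806, 0.427, 0.277, 50, 0, 0, -0.922, 0.806, 0.427, 0.277, 50, 0, 0, -0.922, 0.806, 0.427, 0.277, 50, 0, 0, -0.922, 0.806, 0.427, 0.277, 50, 0, 0, -0.922, 0.806, 0.427, 0.277, 50], newtons=80)

```text
clock: 1.4
tcp_pos: [0.5468, -0.2417, 0.2207]
orientation: [-3.135, 0.197, 0.0]
force: [0.3, 0.2, 0.4]
opening: 0.0499
grasp_force: 0.0
```

send_rows(rows=[0, 0, 0, 0, 0, 0.1, 50, 0, 0, 0, 0, 0, 0.16, 50, 0, 0, 0, 0, 0, 0.212, 50, 0, 0, 0, 0, 0, 0.212, 50, 0, 0, 0, 0, 0, 0.212, 11, 0, 0, 0, 0, 0, 0.212, 5, 0, 0, 0, 0, 0, 0.212, 0, 0, 0, 0, 0, 0, 0.212, 0, 0, 0, 0, 0, 0, 0.212, 0, 0, 0, 0, 0, 0, 0.212, 0])

```text
clock: 2.65
tcp_pos: [0.5474, -0.2419, 0.1583]
orientation: [3.135, -0.192, 0.003]
force: [-1.5, 0.8, 6.1]
opening: 0.0103
grasp_force: 78.9
```

send_rows(rows=[0, 0.02, 0, -0.009, 0, -0.016, 0, 0, 0.04, 0, -0.018, 0, -0.031, 0, 0, 0.06, 0, -0.028, 0, -0.046, 0, 0, 0.08, 0, -0.038, 0, -0.06, 0, 0, 0.1, 0, -0.049, 0, -0.074, 0, 0, 0.119, 0, -0.06, 0, -0.088, 0, 0, 0.14, 0, -0.072, 0, -0.102, 0, 0, 0.159, 0, -0.084, 0, -0.115, 0, 0, 0.159, 0, -0.084, 0, -0.115, 0, 0, 0.159, 0, -0.084, 0, -0.115, 0])

```text
clock: 3.9
tcp_pos: [0.5219, -0.2387, 0.1916]
orientation: [3.096, -0.19, 0.388]
force: [0.9, 0.9, 1.3]
opening: 0.0102
grasp_force: 78.3
```

Run:
```python
from h import *
s=env.sense(); print(s["tcp_pos"],s["force"],s["torque"],s["opening"],s["grasp_force"])
im,d,P=cam("scene"); np.savez("pics/s1.npz",im=im,P=P)
im2,_,_=cam("side")
cv2.imwrite("pics/s1.png",np.hstack([cv2.resize(im[200:350,100:300],(400,300)),cv2.resize(im2[200:350,250:450],(400,300))]))
```

```text
[ 0.52185295 -0.23868095  0.19164352] [0.88789004 0.94673506 1.28422308] [0.22384777 0.57966718 0.05754003] 0.010212905836711047 78.25604796409607
```

View pics/s1.png

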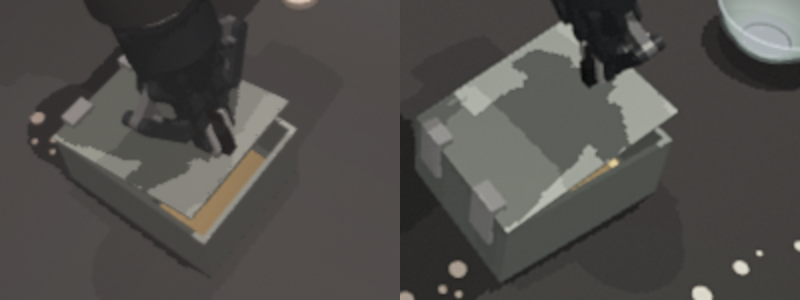

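The right crop shows the lid tipped with its rear edge under both clips. The left crop shows bare plywood at (220,195), so the free bay is the +x one. Next I draw the lid out.

send_rows(rows=[0, 0, 0, 0.013, 0, 0.003, 0, 0, 0, 0, 0.026, 0, 0.006, 0, 0, 0, 0, 0.039, 0, 0.009, 0, 0, 0, 0, 0.052, 0, 0.012, 0, 0, 0, 0, 0.065, 0, 0.014, 0, 0, 0, 0, 0.078, 0, 0.017, 0, 0, 0, 0, 0.084, 0, 0.018, 0, 0, 0, 0, 0.084, 0, 0.018, 0])

```text
clock: 5.0
tcp_pos: [0.5478, -0.2419, 0.1928]
orientation: [3.096, -0.19, 0.39]
force: [0.8, -0.5, -2.0]
opening: 0.0105
grasp_force: 78.0
```

send_rows(rows=[0, 0, 0, 0.015, 0, -0.06, 0, 0, 0, 0, 0.033, 0, -0.13, 0, 0, 0, 0, 0.05, 0, -0.2, 0, 0, -0.05, 0, 0.066, 0, -0.26, 0, 0, -0.1, 0, 0.08, 0, -0.32, 0, 0, -0.159, 0, 0.082, 0, -0.323, 0, 0, -0.159, 0, 0.082, 0, -0.323, 0, 0, -0.159, 0, 0.082, 0, -0.323, 0])

```text
clock: 6.0
tcp_pos: [0.547, -0.2418, 0.2921]
orientation: [-3.135, 0.193, -0.001]
force: [-0.7, 0.8, -1.4]
opening: 0.0106
grasp_force: 78.1
```

send_rows(rows=[0, 0, -0.01, 0.001, -0.05, 0, 0, 0, 0, -0.02, 0.003, -0.14, 0, 0, 0, 0, -0.04, 0.005, -0.26, 0, 0, 0, 0, -0.05, 0.007, -0.4, 0, 0, 0, 0, -0.06, 0.009, -0.54, 0, 0, 0, 0, -0.07, 0.011, -0.67, 0, 0, 0, 0, -0.08, 0.013, -0.77, 0, 0, 0, 0, -0.087, 0.014, -0.84, 0, 0, 0, 0, -0.087, 0.014, -0.84, 0, 0])

```text
clock: 7.12
tcp_pos: [0.5822, 0.0091, 0.2927]
orientation: [-3.141, -0.026, -0.001]
force: [0.9, -0.3, -2.3]
opening: 0.0101
grasp_force: 78.3
```

Run:
```python
from h import *
s=env.sense(); print(s["tcp_pos"],s["orientation"],s["force"],s["torque"])
im,d,P=cam("scene"); np.savez("pics/s2.npz",im=im,P=P)
x,y,z=P[...,0],P[...,1],P[...,2]
def box(m,t):
    m=cv2.morphologyEx(m.astype(np.uint8),cv2.MORPH_OPEN,np.ones((3,3)))
    k,l,st,c=cv2.connectedComponentsWithStats(m); i=1+np.argmax(st[1:,4]); q=P[l==i]
    r=cv2.minAreaRect((q[:,:2]*1000).astype(np.float32)); print(t,len(q),np.round(r[0],1),np.round(r[1],1),round(r[2],2),"z",np.median(q[:,2]).round(4)); return q
q=box((z>.19)&(z<.235)&(x>.38)&(x<.7)&(abs(y)<.1)&(im.astype(int).min(-1)>60),"lid")
A=np.c_[q[:,:2],np.ones(len(q))]; print("plane",np.linalg.lstsq(A,q[:,2],rcond=None)[0])
reg=(x>.3)&(x<.7)&(y<-.1)&(y>-.4)
g=im.astype(int); wood=(g[...,2]-g[...,0]>40)&reg&(z<.04)
box(wood,"plate")
box(reg&(z>.035)&(z<.06)&(g[...,2]>g[...,0]+8),"dome")
box(reg&(z>.07)&(z<.08),"rim")
cv2.imwrite("pics/s2.png",cv2.resize(im[60:360,80:480],(800,600)))
```

```text
[0.58216099 0.00913907 0.2927381 ] [-3.14126454e+00 -2.56134462e-02 -7.85317412e-04] [ 0.89031146 -0.25681084 -2.32262414] [-0.06635553 -0.06810806 -0.05961612]
lid 4224 [518.3   6.6] [175.9 137.8] 0.77 z 0.2123
plane [0.00422767 0.00786868 0.21002745]
plate 1257 [ 516.5 -232.3] [97.8 56.8] 84.02 z 0.0082
dome 311 [ 444.9 -229.6] [38.6 37.1] 31.4 z 0.0446
rim 661 [ 492.3 -234.2] [136.3 161. ] 83.07 z 0.0738
```

View pics/s2.png

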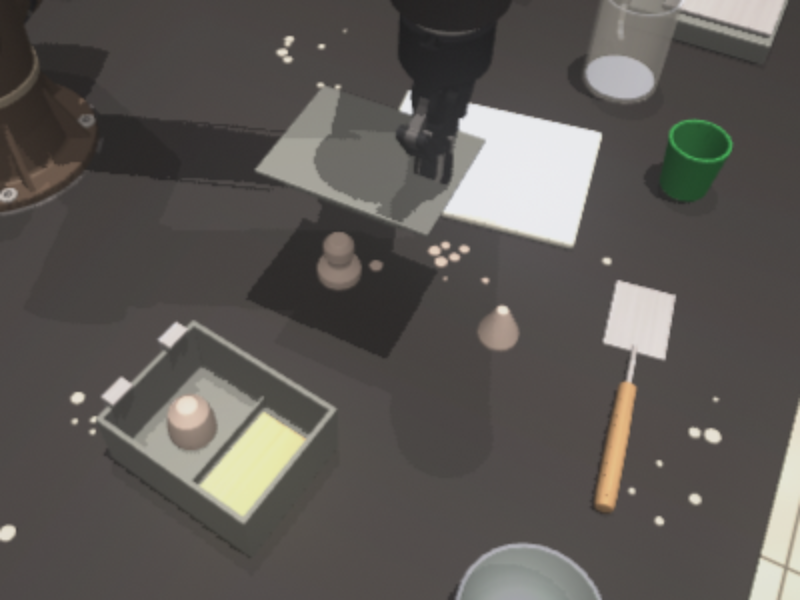

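Run:
```python
from h import *
P=np.load("pics/s2.npz")["P"]
print(P[100,390],P[85,395],P[65,395])
x,y,z=np.moveaxis(P,-1,0)
m=(z>.03)&(z<.19)&(x>.5)&(x<.95)&(y>.12)&(y<.5); q=P[m]
for a in np.arange(.12,.5,.04):
    w=q[(q[:,1]>=a)&(q[:,1]<a+.04)]
    if len(w): print(a.round(2),len(w),w[:,0].min(),w[:,0].max(),w[:,2].max())
```

```text
[0.6618184  0.4396722  0.03672571] [0.66314516 0.44332878 0.08300103] [0.64987006 0.44448225 0.13795   ]
0.28 368 0.7523107543018699 0.8140440199415387 0.07725258331030516
0.32 247 0.7475586642764307 0.8178334472791987 0.07718132325773186
0.36 223 0.7573733260443453 0.8064522461750081 0.07626009404954681
0.4 124 0.6326812218014856 0.6697136332518981 0.14084244400829837
0.44 1287 0.6044313235341164 0.702634911888484 0.14087835550874672
0.48 58 0.6034491882985173 0.7027880020913064 0.14123187329961273
```

send_rows(rows=[0, 0, -0.01, 0.01, -0.05, 0, 0, 0, 0, -0.02, 0.03, -0.15, 0, 0, 0, 0, -0.04, 0.05, -0.3, 0, 0, 0, 0, -0.05, 0.08, -0.45, 0, 0, 0, 0, -0.06, 0.1, -0.6, 0, 0, 0, 0, -0.075, 0.12, -0.72, 0, 0, 0, 0, -0.086, 0.137, -0.8, 0, 0, 0, 0, -0.086, 0.137, -0.83, 0, 0, 0, 0, -0.086, 0.137, -0.83, 0, 0])

```text
clock: 8.3
tcp_pos: [0.6198, 0.2571, 0.2924]
orientation: [3.133, 0.234, -0.001]
force: [-0.5, -1.3, -2.9]
opening: 0.0107
grasp_force: 78.2
```

send_rows(rows=[0, 0, 0, 0, 0, 0.06, 0, 0, 0, 0, 0, 0, 0.16, 0, 0, 0, 0, 0, 0, 0.28, 0, 0, 0, 0, 0, 0, 0.4, 0, 0, 0, 0, 0, 0, 0.5, 0, 0, 0, 0, 0, 0, 0.56, 0, 0, 0, 0, 0, 0, 0.59, 0, 0, 0, 0, 0, 0, 0.6, 0, 0, 0, 0, 0, 0, 0.605, 0, 0, 0, 0, 0, 0, 0.605, 0])

```text
clock: 9.55
tcp_pos: [0.6201, 0.2575, 0.112]
orientation: [-3.132, -0.234, -0.002]
force: [0.0, -0.1, -0.9]
opening: 0.0105
grasp_force: 78.3
```

send_rows(rows=[0, 0, 0, 0, 0, 0.004, 0, 0, 0, 0, 0, 0, 0.008, 0, 0, 0, 0, 0, 0, 0.012, 0, 0, 0, 0, 0, 0, 0.012, 0])

```text
clock: 10.05
tcp_pos: [0.6199, 0.2573, 0.1075]
orientation: [3.133, 0.234, -0.0]
force: [-0.2, -0.1, -2.0]
opening: 0.0104
grasp_force: 78.4
```

send_rows(rows=[0, 0, 0, 0, 0, 0.004, 0, 0, 0, 0, 0, 0, 0.004, 0, 0, 0, 0, 0, 0, 0.008, 0, 0, 0, 0, 0, 0, 0.008, 0])

```text
clock: 10.55
tcp_pos: [0.6199, 0.2573, 0.1073]
orientation: [-3.133, -0.235, -0.001]
force: [-6.4, -1.7, 12.9]
opening: 0.0103
grasp_force: 80.5
```

send_rows(rows=[0, 0, 0, 0, 0, -0.004, 0, 0, 0, 0, 0, 0, -0.004, 20, 0, 0, 0, 0, 0, -0.004, 40, 0, 0, 0, 0, 0, -0.004, 50, 0, 0, 0, 0, 0, -0.004, 50, 0, 0, 0, 0, 0, -0.1, 50, 0, 0, 0, 0, 0, -0.25, 50, 0, 0, 0, 0, 0, -0.4, 50, 0, 0, 0, 0, 0, -0.4, 50])

```text
clock: 11.68
tcp_pos: [0.6216, 0.2582, 0.2299]
orientation: [-3.129, -0.235, -0.011]
force: [-0.5, 0.1, 0.1]
opening: 0.0499
grasp_force: 0.0
```

Run:
```python
from h import *
im,d,P=cam("scene"); x,y,z=np.moveaxis(P,-1,0); g=im.astype(int)
def box(m,t):
    m=cv2.morphologyEx(m.astype(np.uint8),cv2.MORPH_OPEN,np.ones((3,3)))
    k,l,st,c=cv2.connectedComponentsWithStats(m); i=1+np.argmax(st[1:,4]); q=P[l==i]
    r=cv2.minAreaRect((q[:,:2]*1000).astype(np.float32)); print(t,len(q),np.round(r[0],1),np.round(r[1],1),round(r[2],2),"z",np.median(q[:,2]).round(4)); return q
q=box((z>.022)&(z<.034)&(x>.4)&(x<.75)&(y>.1)&(y<.38),"lid")
print(np.linalg.lstsq(np.c_[q[:,:2],np.ones(len(q))],q[:,2],rcond=None)[0])
c=(x>.42)&(x<.53)&(y>-.05)&(y<.08)
for lo,hi in ((.008,.014),(.036,.050),(.052,.062)): box(c&(z>lo)&(z<hi),"pawn%g"%lo)
im2,_,P2=cam("side"); P=P2; x,y,z=np.moveaxis(P,-1,0)
c=(x>.42)&(x<.53)&(y>-.05)&(y<.08)
for lo,hi in ((.010,.016),(.038,.052),(.054,.065)): box(c&(z>lo)&(z<hi),"side pawn%g"%lo)
cv2.imwrite("pics/s3.png",np.hstack([cv2.resize(im,(400,300)),cv2.resize(im2,(400,300))]))
```

```text
lid 2617 [556.5 247.4] [175.3 140.4] 8.71 z 0.0267
[ 3.93608693e-05 -1.01651132e-03  2.69856028e-02]
pawn0.008 12 [488.   -1.6] [6.7 7.3] 28.39 z 0.0116
pawn0.036 50 [481.9   3.5] [26.3 10.9] 27.57 z 0.043
pawn0.052 101 [477.8  13.8] [24.9 25. ] 21.01 z 0.0563
side pawn0.01 9 [467.5  -5.5] [5.2 4.3] 52.6 z 0.0129
side pawn0.038 68 [470.6   4.9] [10.9 29.3] 52.4 z 0.0449
side pawn0.054 118 [477.6  11.8] [26.  27.2] 89.57 z 0.0593
```

View pics/s3.png

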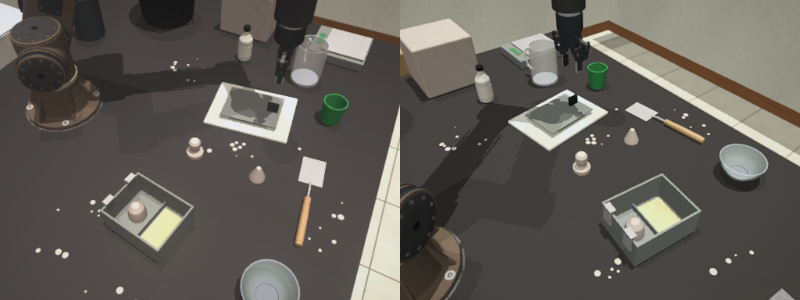

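The lid is flat on the board with its tab up, centred at (0.5565, 0.2474). The tub is open, with the dome in the near bay and the plate in the far bay. Next I go to the pawn.

send_rows(rows=[0, 0, 0.172, -0.596, 0.733, 0.1, 72, 0, 0, 0.172, -0.596, 0.733, 0.1, 72, 0, 0, 0.172, -0.596, 0.733, 0.1, 72, 0, 0, 0.172, -0.596, 0.733, 0.1, 72, 0, 0, 0.172, -0.596, 0.733, 0.1, 72, 0, 0, 0.172, -0.596, 0.733, 0.1, 72, 0, 0, 0.172, -0.596, 0.733, 0.1, 72, 0, 0, 0.172, -0.596, 0.733, 0.1, 72], newtons=35)

```text
clock: 12.78
tcp_pos: [0.4762, 0.0139, 0.1949]
orientation: [3.136, -0.189, -0.001]
force: [-0.3, 0.3, 0.7]
opening: 0.0718
grasp_force: 0.0
```

send_rows(rows=[0, 0, 0, 0.003, 0, 0.08, 72, 0, 0, 0, 0.003, 0, 0.18, 72, 0, 0, 0, 0.003, 0, 0.26, 72, 0, 0, 0, 0.003, 0, 0.31, 72, 0, 0, 0, 0.003, 0, 0.33, 72, 0, 0, 0, 0.003, 0, 0.33, 72, 0, 0, 0, 0.003, 0, 0.33, 45, 0, 0, 0, 0.003, 0, 0.33, 38, 0, 0, 0, 0.003, 0, 0.33, 30, 0, 0, 0, 0.003, 0, 0.33, 25, 0, 0, 0, 0.003, 0, 0.33, 25, 0, 0, 0, 0.003, 0, 0.33, 25])

```text
clock: 14.28
tcp_pos: [0.4772, 0.0134, 0.097]
orientation: [-3.135, 0.189, -0.002]
force: [-0.2, 1.3, 5.9]
opening: 0.0323
grasp_force: 34.4
```

send_rows(rows=[0, 0, 0, 0, 0, -0.06, 25, 0, 0, 0, 0, 0, -0.18, 25, 0, 0, 0, 0, 0, -0.3, 25, 0, 0, 0, 0.01, 0.05, -0.4, 25, 0, 0, 0, 0.05, 0.15, -0.433, 25, 0, 0, 0, 0.09, 0.29, -0.433, 25, 0, 0, 0, 0.14, 0.44, -0.433, 25, 0, 0, 0, 0.19, 0.58, -0.433, 25, 0, 0, 0, 0.23, 0.7, -0.433, 25, 0, 0, 0, 0.25, 0.78, -0.433, 25, 0, 0, 0, 0.259, 0.816, -0.433, 25, 0, 0, 0, 0.259, 0.816, -0.433, 25])

```text
clock: 15.78
tcp_pos: [0.5239, -0.2395, 0.2258]
orientation: [-3.136, 0.192, 0.001]
force: [1.4, 0.1, -1.8]
opening: 0.0326
grasp_force: 35.1
```

Run:
```python
from h import *
s=env.sense(); print(s["tcp_pos"],s["orientation"],s["opening"],s["grasp_force"])
im,d,P=cam("scene"); im2,d2,P2=cam("side")
np.savez("pics/s4.npz",im=im,P=P,im2=im2,P2=P2)
cv2.imwrite("pics/s4.png",np.hstack([cv2.resize(im[150:330,100:340],(400,300)),cv2.resize(im2[120:330,210:490],(400,300))]))
```

```text
[ 0.52388338 -0.23952463  0.22577147] [-3.13552841e+00  1.91719074e-01  9.15402654e-04] 0.0326226448722255 35.09089065672015
```

View pics/s4.png

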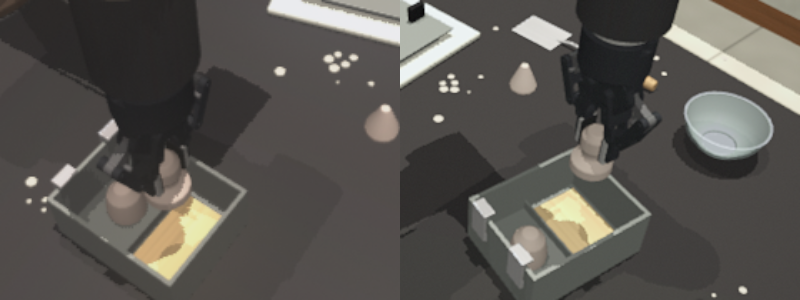

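Both crops show the pawn held upright over the far bay, clear of the dome. Now I lower it.

send_rows(rows=[0, 0, 0, 0.003, 0, 0.04, 25, 0, 0, 0, 0.003, 0, 0.12, 25, 0, 0, 0, 0.003, 0, 0.21, 25, 0, 0, 0, 0.003, 0, 0.29, 25, 0, 0, 0, 0.003, 0, 0.34, 25, 0, 0, 0, 0.003, 0, 0.37, 25, 0, 0, 0, 0.003, 0, 0.38, 25, 0, 0, 0, 0.003, 0, 0.386, 25, 0, 0, 0, 0.003, 0, 0.386, 25])

```text
clock: 17.0
tcp_pos: [0.5254, -0.2394, 0.1108]
orientation: [3.136, -0.19, 0.002]
force: [-0.2, 0.2, -0.9]
opening: 0.0323
grasp_force: 35.1
```

send_rows(rows=[0, 0, 0, 0, 0, 0.004, 25, 0, 0, 0, 0, 0, 0.008, 25, 0, 0, 0, 0, 0, 0.012, 25, 0, 0, 0, 0, 0, 0.012, 25])

```text
clock: 17.5
tcp_pos: [0.5251, -0.2394, 0.1066]
orientation: [-3.136, 0.19, 0.0]
force: [-0.1, 0.1, -1.0]
opening: 0.0325
grasp_force: 35.1
```

send_rows(rows=[0, 0, 0, 0, 0, 0.003, 25, 0, 0, 0, 0, 0, 0.003, 25, 0, 0, 0, 0, 0, 0.006, 25, 0, 0, 0, 0, 0, 0.006, 25])

```text
clock: 18.0
tcp_pos: [0.5252, -0.2394, 0.106]
orientation: [3.136, -0.189, 0.001]
force: [-3.7, 2.8, 11.6]
opening: 0.0325
grasp_force: 36.1
```

send_rows(rows=[0, 0, 0, 0, 0, -0.004, 25, 0, 0, 0, 0, 0, -0.004, 36, 0, 0, 0, 0, 0, -0.004, 45, 0, 0, 0, 0, 0, -0.004, 58, 0, 0, 0, 0, 0, -0.004, 60, 0, 0, 0, 0, 0, -0.004, 60, 0, 0, 0, 0, 0, -0.08, 60, 0, 0, 0, 0, 0, -0.2, 60, 0, 0, 0, 0, 0, -0.35, 60, 0, 0, 0, 0, 0, -0.5, 60])

```text
clock: 19.25
tcp_pos: [0.5249, -0.2393, 0.2562]
orientation: [-3.136, 0.19, 0.0]
force: [-0.3, 0.5, -1.4]
opening: 0.0598
grasp_force: 0.0
```

send_rows(rows=[0, 0, 0, -0.2, -0.7, -0.1, 60, 0, 0, 0, -0.2, -0.7, -0.1, 60, 0, 0, 0, -0.2, -0.7, -0.1, 60, 0, 0, 0, -0.2, -0.7, -0.1, 60, 0, 0, 0, -0.2, -0.7, -0.1, 60, 0, 0, 0, -0.2, -0.7, -0.1, 60])

```text
clock: 20.0
tcp_pos: [0.4908, -0.0238, 0.2848]
orientation: [3.136, -0.189, -0.0]
force: [0.5, 0.3, -0.2]
opening: 0.0602
grasp_force: 0.0
```

Run:
```python
from h import *
s=env.sense(); print(s["tcp_pos"],s["clock"],s["force"])
im,d,P=cam("scene"); x,y,z=np.moveaxis(P,-1,0); g=im.astype(int); reg=(x>.3)&(x<.7)&(y<-.1)&(y>-.4)
m=reg&(z>.035)&(z<.072)&(g[...,2]>g[...,0]+8)
k,l,st,c=cv2.connectedComponentsWithStats(m.astype(np.uint8))
for i in range(1,k):
    if st[i,4]>30:
        q=P[l==i];print(st[i,4],c[i].round(),((q.min(0)+q.max(0))/2*1000).round(1),q[:,2].max().round(4))
im2,_,_=cam("side")
cv2.imwrite("pics/s5.png",np.hstack([cv2.resize(im[190:340,100:300],(400,300)),cv2.resize(im2[180:330,250:450],(400,300))]))
```

```text
[ 0.49081884 -0.02375039  0.2848371 ] 20.0 [ 0.47302293  0.28699795 -0.23569341]
313 [174. 266.] [ 444.9 -228.3   45.2] 0.0553
311 [205. 284.] [ 523.9 -240.8   52.1] 0.0691
```

View pics/s5.png

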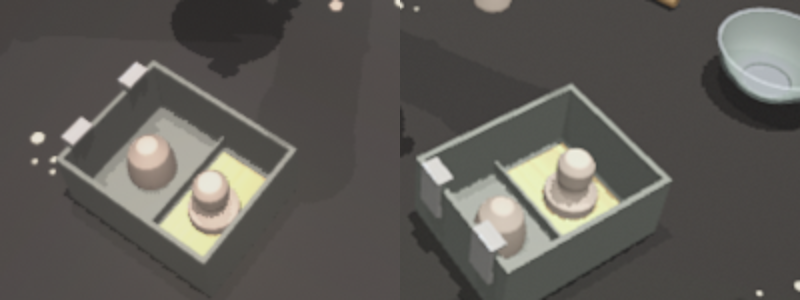

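The pawn stands upright on the plate, at about (210,195) in the left crop, and the dome has not moved. Handing in now.

```bash
python3 -c "from workcell import env; print(env.hand_in())"
```

```text
the job is handed in; nothing more can be done
None
```

The job is handed in after about 20 s: the lid lies flat on the board with its tab up, the pawn cast stands upright on the plate in the open tub, and the dome cast was not disturbed.

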